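# Rack the washed filter plates and lay the retaining bar

### The arm

A 6-joint arm with a two-finger parallel gripper is mounted at the origin on the work surface. World frame = base frame: x ahead of the robot, y to its left, z up, the work surface at z = 0. Lengths are in mm, angles in degrees, forces in N, time in s.
With the tool pointing down it reaches from about 300 to 850 mm from the base axis. Payload 4.2 kg.
Tool frame: the origin (TCP) lies midway between the tips of the shut fingers; the grasp point (between the pads) lies 19 mm behind it (env.grasp_offset is the distance from the TCP to the grasp point, in mm); z points along the fingers, y is the line along which they close (so a half turn about z gives the same grasp; the last joint's range is limited). The gripper opens to 91 mm and grips with 3 to 60 N. Pads are 32 mm wide; open, the fingers measure 118 mm over their backs; the gripper's body (76 mm by 178 mm) begins 60 mm behind the grasp point.
Start: joints at [66.119, 18.312, 89.639, -0, 72.044, -1.146], TCP at [222.223, 530.339, 213.976] pointing down, gripper open.
Joint ranges: [-177.97, 177.97], [-48.28, 115.42], [12.27, 149.76], [-77.06, 257.06], [2.81, 150.46], [-146.56, 146.56]. Speed limits (degrees/s): [147.25, 147.25, 180, 180, 180, 180].

### API

Orientations are given as [roll, pitch, yaw] about the fixed x, y, z axes, in that order (R = Rz(yaw) Ry(pitch) Rx(roll)).
In Python, from workcell import env, optics gives the robot as it stands. The module is installed in compiled form; this text tells all that it offers.
- The arm moves only by the tool send_rows, never from a script. Its argument "targets" is a list that holds one entry, the list of rows, each a list of 7 numbers: the turn, a rotation vector about the world's x, y, z scaled (see below), then the shift along the world's x, y, z scaled (see below), then the closure, from -1 (fully open) to 1 (shut). In form: [[[rx, ry, rz, x, y, z, gripper], ...]]. A call has 1 to 12 rows; each row shifts and turns the commanded pose from where the row before left it; what a row does not reach is not made up. The controller multiplies each number of a shift by 0.2 m and each number of a turn by pi/2 rad. A row lasts 1/10 s, in which the tool goes at most 50 mm and 8.59 degrees, less where a joint would pass 70% of its speed; a pose out of reach is approached as far as the arm can. A call with a number of a shift or a turn outside -1 to 1 is refused whole. A call with a gripper value outside its range is refused whole. The fingers move at their own pace and stop on an object; "grip_force" is the grip in N (left out, the last holds). Time passes only in rows, so rows that do not move let the fingers close. It gives the time, the measured TCP pose, the force, the opening and the grip force at its end, in the units of the state.
- env.state(): the state, without advancing time (a new reading comes with each control period).
- optics.grab_frame(name): name is "side" or "top"; returns (picture, depth): 400x640x3 uint8, red, green, blue; 400x640 float32, mm along the optical axis (not along the pixel's ray), 0 where there is no reading.
- optics.camera_info(name): a dict with "camera_matrix" (3x3 intrinsics, pixels), "R" (3x3) and "t" (3): a world point X has camera coordinates R X + t. Camera axes: x right, y down, z forward; pixel columns grow to the right and rows downward; lengths in mm; the calibration is good to about 2 mm. A picture is of the moment at which its call begins. camera_info takes no time and is no camera call.
- env.job_done(): hands the job in; it is judged then, once.
Trained networks look in the newest picture that a camera, given by its name, has taken for a name from the list of things; names that differ only in an ending like _2 or _b are one class to them, and where a whole thing is asked for, a point or a joint stands for the part that bears it (a point fixed in the world has none). Each returns a list of dicts, best first, with "conf" (0 to 1); they miss things now and then, are a little off and sometimes report something else, mostly with a low value. They report only what shows in the picture. A call takes as long as a camera call. They do not tell look-alikes from the thing itself.
- optics.silhouettes(camera, name): "mask" (400x640 bool, what is visible of it) and "at" ([column, row] in pixels, amid what is visible of it).
- optics.place_of(camera, name): "at" ([column, row] in pixels: a listed point, or the origin of a listed thing).
The state is a dict: "time_s": time; "qpos": joint angles; "qvel": joint speeds; "effort": joint torques, N m; "ee_pos": TCP position; "ee_rot": TCP orientation; "force": force on the tool from outside, world axes, zero at the start; "torque": the same for the moment, N m; "gripper_width": finger opening in mm; "gripper_force": force on a finger pad.
Only numpy, scipy, OpenCV 4.12 (cv2) and the standard library are available. Lean on these libraries where they do the work, as an engineer would, in place of code of your own. Each camera call takes 0.05 s, during which the arm holds its last target. There are 200 camera calls.

### The job

Take the two filter plates that lean on the draining stand and stand each one on edge, the same way up, in a free slot of the rack: fully down in the slot and centred across the two toothed rails. Then lay the retaining bar, grip block up, across the rack over the plates so that it lies fully down in the notches of both end posts with its grip block about midway between them. Leave the plate that is already in the rack standing there, and leave the other things on the table alone.

Things in the scene. Friction and masses are not known exactly. Their poses are not given: they have to be found in the camera images.
- plate_a: white plastic filter plate, 10 mm thick (its x), 100 mm wide (its y), 120 mm tall (its z), 0.14 kg, both faces alike; origin at the centre of its 10 x 100 mm bottom edge face. At the start it leans on the near easel of the draining stand: bottom edge on the ledge, top edge leaning 25 degrees from vertical towards the stand's -x side (the robot side); its upper 60 mm stand free on both faces.
- plate_b: white plastic filter plate, 10 mm thick (its x), 100 mm wide (its y), 120 mm tall (its z), 0.14 kg, both faces alike; origin at the centre of its 10 x 100 mm bottom edge face. At the start it leans in the same way on the far easel, 104 mm behind plate_a.
- plate_c: white plastic filter plate, 10 mm thick (its x), 100 mm wide (its y), 120 mm tall (its z), 0.14 kg, both faces alike; origin at the centre of its 10 x 100 mm bottom edge face. It already stands upright in one of the rack's three slots (which one varies).
- plate_a_top (a point): centre of plate_a's top edge, 120 mm along its z from its origin
- plate_b_top (a point): centre of plate_b's top edge, 120 mm along its z from its origin
- stand: fixed steel draining stand, base 240 x 110 x 10 mm, with two 70 mm wide sloping easels; origin at the base's underside, 65 mm to the robot side of the base's centre, x is the direction in which the two leaning plates stand one behind the other (they lean towards -x), z up. It changes sides with the rack.
- rack: fixed rack, origin at the centre of its underside, z up: steel base 236 (x) x 110 (y) x 10 mm, two rails of black pointed teeth at y = -31 and +31 mm (16 mm wide, tips 59 mm above the table), a steel post at each end (x = -109 and +109 mm, 16 mm thick, 66 mm wide, top 160 mm above the table). Three slots between the teeth, at x = -56, 0, +56 mm; a seated plate's normal lies along x.
- slot0 (a point): floor centre of the rack's slot at x = -56 mm, 10 mm above the table; slot 14 mm wide (x), straight walls 28 mm deep, sloping mouth above; a seated plate's top is 130 mm above the table
- slot1 (a point): floor centre of the rack's middle slot, same sizes
- slot2 (a point): floor centre of the rack's slot at x = +56 mm, same sizes
- gap_a: thin dark rubber strip on the floor of one of the two slots that are free at the start; its origin is the centre of that slot's floor
- gap_b: the same in the other slot that is free at the start
- notch0 (a point): centre of the notch floor of the post at the rack's -x end: notch 26 mm wide (y), open along x, floor 140 mm above the table, cheek tips 160 mm above it
- notch1 (a point): centre of the notch floor of the post at the rack's +x end, same sizes
- bar: aluminium retaining bar 256 (x) x 20 (y) x 12 mm, lying on the table, 0.22 kg, with a grip block 50 (x) x 16 (y) x 24 mm standing on its middle (36 mm high in all); origin at the centre of its underside, x along it
- bar_grip (a point): middle of the bar's grip block, 26 mm above the bar's underside
- ferrule: bystander: loose steel pipe ring, 50 mm across, 22 mm high; origin at the centre of its underside
- hop_jar: bystander: loose amber jar, 64 mm across, 85 mm high; origin at the centre of its underside
- spanner: bystander: loose spanner 160 mm long lying on the table, origin under its middle, x along it
There are look-alikes about, which are no part of the job. What is shaped like the plate_b but purple or yellow is not meant.

How it is judged (in metres and radians):
On the way:
1. both leaning plates stand fully down in slots of the rack (x of plate_a in the frame of rack between -0.062 and 0.062 m and y of plate_a in the frame of rack between -0.018 and 0.018 m and z of plate_a in the frame of rack between 0.006 and 0.014 m and angle between each of plate_a, plate_b's own z axis and vertical below 0.2 rad and angle between the x axis of each of plate_a, plate_b and the x axis of rack, either way round below 0.2 rad and x of plate_b in the frame of rack between -0.062 and 0.062 m and y of plate_b in the frame of rack between -0.018 and 0.018 m and z of plate_b in the frame of rack between 0.006 and 0.014 m), for 0.2 s.
At the end, for the whole second after the job is handed in: All three plates at rest in rack slots, same way up: within 4 mm of the slot floor, 0.2 rad of upright and square, 18 mm of centred across. Bar at rest in both notches, grip up: underside within 4 mm of the notch floors, 20 mm lengthwise, 6 mm crosswise, 0.06 rad in line (all of step 1 and x of plate_c in the frame of rack between -0.062 and 0.062 m and y of plate_c in the frame of rack between -0.018 and 0.018 m and z of plate_c in the frame of rack between 0.006 and 0.014 m and angle between plate_c's own z axis and vertical below 0.2 rad and angle between the x axis of plate_c and the x axis of rack, either way round below 0.2 rad and x of bar in the frame of rack between -0.02 and 0.02 m and y of bar in the frame of rack between -0.006 and 0.006 m and z of bar in the frame of rack between 0.136 and 0.144 m and angle between the x axis of bar and the x axis of rack, either way round below 0.06 rad and angle between bar's own z axis and vertical below 0.1 rad and linear speed of each of plate_a, plate_b, plate_c, bar below 0.02 m/s); the robot touches nothing.
It fails at once if a bystander is shifted by more than 40 mm (distance of any of ferrule, hop_jar, spanner from where it was at the start of the episode above 0.04 m).
It fails at once if the plate that was already in the rack is lifted, tipped or shifted by more than 25 mm (distance of plate_c from where it was at the start of the episode above 0.025 m or angle between plate_c's own z axis and vertical above 0.3 rad).
It also fails if it takes over 72 s, if anything falls off the work surface, if the arm or the gripper's body presses on something with over 40 N, if the wrist force passes 120 N, or if a joint passes its speed limit or range.

## Working session

There is one attempt and no reset: what is moved stays moved. The work goes in short steps, Python scripts to look and compute and a tool call to move; the robot and the scene stay as the last step left them, time stands still between calls to the robot, and variables do not carry over. Pictures are saved under pics/ and viewed, at most 10 in all, crops included, and the job is handed in when it is done.

Besides the shell and the picture viewer there is one more tool, called after "Emit:" in YAML: its name, and indented under it one key for each argument. send_rows: Moves the arm, as the interface text tells. Its arguments: {"type":"object","properties":{"targets":{"type":"array"},"grip_force":{"type":"number"}},"required":["targets"]}

```bash
mkdir -p pics
cat > h.py <<'E'
import numpy as np, cv2
from workcell import env, optics
def W(cam, uv, d):
    i=optics.camera_info(cam);K=np.array(i["camera_matrix"]);R=np.array(i["R"]);t=np.array(i["t"]).ravel()
    uv=np.atleast_2d(uv).astype(float);d=np.atleast_1d(d)
    r=np.c_[uv,np.ones(len(uv))]@np.linalg.inv(K).T*d[:,None]
    return (r-t)@R
def Z(cam, uv, z):
    "point on the pixel ray at world height z"
    c=W(cam,uv,0.0)[0];p=W(cam,uv,1000.)[0];return c+(p-c)*(z-c[2])/(p[2]-c[2])
def P(cam,X):
    i=optics.camera_info(cam);c=np.array(i["R"])@np.array(X,float)+np.array(i["t"]).ravel();u=np.array(i["camera_matrix"])@c;return u[:2]/u[2]
def save(cam,n):
    im,d=optics.grab_frame(cam);cv2.imwrite(f"pics/{n}.png",im[:,:,::-1]);np.save(f"{n}_d.npy",d);return im,d
E
python3 - <<'E'
from h import *
np.set_printoptions(precision=1,suppress=True)
a,_=save("top","t0");b,_=save("side","s0")
cv2.imwrite("pics/both.png",np.vstack([a,b])[:,:,::-1][:, :]) 
for c in("top","side"):
    i=optics.camera_info(c);print(c,-np.array(i["R"]).T@np.array(i["t"]).ravel(),np.array(i["R"])[2])
    for n in["plate_a_top","plate_b_top","rack","gap_a","notch0","notch1","bar","bar_grip","stand","slot0","slot1","slot2"]:
        print(c,n,[(np.round(o["at"]).tolist(),round(o["conf"],2)) for o in optics.place_of(c,n)[:4]])
print(env.state())
E
```

```text
top [ 389.4   -2.4 1427.8] [ 0.1 -0.  -1. ]
top plate_a_top [([219.0, 177.0], 0.95)]
top plate_b_top [([171.0, 244.0], 0.87), ([223.0, 140.0], 0.74), ([176.0, 331.0], 0.7)]
top rack [([419.0, 187.0], 0.85)]
top gap_a [([421.0, 207.0], 0.43)]
top notch0 [([432.0, 139.0], 0.92), ([429.0, 226.0], 0.62), ([276.0, 223.0], 0.26)]
top notch1 [([432.0, 139.0], 0.92), ([429.0, 226.0], 0.62), ([276.0, 223.0], 0.26)]
top bar [([314.0, 192.0], 0.7)]
top bar_grip [([317.0, 191.0], 0.82)]
top stand [([230.0, 180.0], 0.96)]
top slot0 [([421.0, 188.0], 0.84), ([418.0, 203.0], 0.69), ([424.0, 166.0], 0.63)]
top slot1 [([421.0, 188.0], 0.84), ([418.0, 203.0], 0.69), ([424.0, 166.0], 0.63)]
top slot2 [([421.0, 188.0], 0.84), ([418.0, 203.0], 0.69), ([424.0, 166.0], 0.63)]
side [ -37.4 -619.2  955.8] [ 0.5  0.5 -0.7]
side plate_a_top [([271.0, 138.0], 0.61)]
side plate_b_top [([141.0, 214.0], 0.89), ([201.0, 172.0], 0.82), ([302.0, 124.0], 0.78)]
side rack [([407.0, 280.0], 0.86)]
side gap_a [([275.0, 138.0], 0.47)]
side notch0 [([445.0, 225.0], 0.92), ([404.0, 278.0], 0.64), ([377.0, 275.0], 0.57)]
sid
[... 157 characters left out ...]
de stand [([279.0, 167.0], 0.73), ([327.0, 213.0], 0.71)]
side slot0 [([405.0, 278.0], 0.86), ([418.0, 272.0], 0.68), ([389.0, 288.0], 0.57)]
side slot1 [([405.0, 278.0], 0.86), ([418.0, 272.0], 0.68), ([389.0, 288.0], 0.57)]
side slot2 [([405.0, 278.0], 0.86), ([418.0, 272.0], 0.68), ([389.0, 288.0], 0.57)]
{'time_s': 1.3, 'qpos': array([66.1, 18.3, 89.6, -0. , 72. , -1.1]), 'qvel': array([ 0.1,  0. , -0. ,  0. ,  0.1,  0.1]), 'effort': array([  0. , -41.2, -23.2,   0.1,   0. ,   0. ]), 'ee_pos': array([222.2, 530.3, 214. ]), 'ee_rot': array([180. ,   0. , 157.3]), 'force': array([ 1. , -0.1,  0.1]), 'torque': array([-0., -0., -0.]), 'gripper_force': 0.0, 'gripper_width': 91.05526805534848}
```

View pics/t0.png

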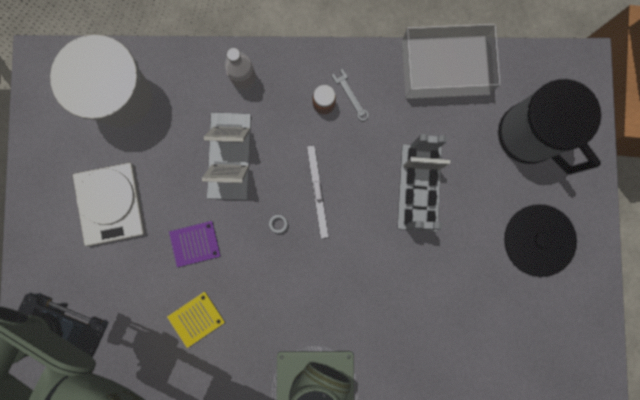

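View pics/s0.png

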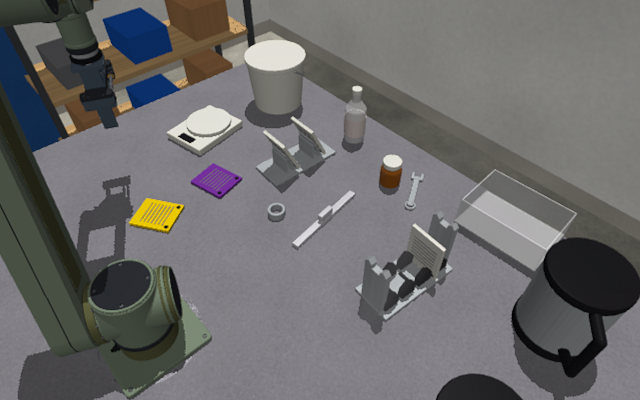

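Top view: the rack is at (422,187) with plate_c in its far slot (435,160). The stand is at (230,160), with plate_a at its near easel (225,172) and plate_b at the far one (228,132). The bar is at (318,192). Possible mix-ups for the plates are purple (195,244), yellow (195,320) and plate_c (435,160). By description, only the two white ones on the stand are wanted.

Run:
```python
from h import *
np.set_printoptions(precision=1,suppress=True)
im=cv2.imread("pics/t0.png");d=np.load("t0_d.npy")
vv,uu=np.mgrid[0:400,0:640]
X=W("top",np.c_[uu.ravel(),vv.ravel()],d.ravel()).reshape(400,640,3);np.save("X.npy",X)
print("table z",np.median(X[250:300,300:380,2]), np.median(X[150:170,280:300,2]))
def box(n,u0,u1,v0,v1,z0,z1):
    m=np.zeros((400,640),bool);m[v0:v1,u0:u1]=1;m&=(d>0)&(X[...,2]>z0)&(X[...,2]<z1)
    p=X[m];
    r=cv2.minAreaRect(p[:,:2].astype(np.float32));q=p[:,:2]-p[:,:2].mean(0);a=np.linalg.svd(q,full_matrices=0)[2][0]
    print(n,m.sum(),"mean",p.mean(0),"rect",np.array(r[0]),np.array(r[1]),round(r[2],1),"pca ang",round(np.degrees(np.arctan2(a[1],a[0])),1))
box("rack base/all",390,455,125,235,6,200)
box("post far",405,455,125,150,135,175)
box("post near",400,455,210,240,135,175)
box("plate c top",395,460,145,175,115,140)
box("bar",295,335,135,245,6,20)
box("bar grip",295,335,135,245,28,45)
box("stand base",195,260,105,205,5,15)
for n,v0,v1 in(("a",155,190),("b",118,150)):
    box("plate top "+n,190,260,v0,v1,105,140);box("plate "+n,190,260,v0,v1,40,140)
for n in("plate_a_top","plate_b_top"):pass
for uv in([219,177],[223,140]):print(Z("top",uv,119))
A=cv2.resize(im[100:210,180:270],None,fx=4.4,fy=4.4);B=cv2.resize(im[125:235,380:470],None,fx=4.4,fy=4.4)
cv2.imwrite("pics/crop1.png",np.hstack([A,B]))
```

```text
table z -0.030052867807997624 -0.5093227939660504
rack base/all 3700 mean [ 551.9 -285.1   49.6] rect [ 568.3 -297.3] [177.  305.4] 88.5 pca ang 175.4
post far 197 mean [ 652.8 -295.5  148.3] rect [ 653.5 -296.3] [67.3 16.7] 86.2 pca ang -93.6
post near 184 mean [ 436.1 -280.   149.2] rect [ 436.  -280.4] [66.1 15.8] 87.0 pca ang -93.4
plate c top 193 mean [ 600.  -291.5  128.1] rect [ 600.6 -292.3] [99.7 11.1] 86.1 pca ang -94.1
bar 620 mean [530.7  -5.   11.3] rect [543.2   3. ] [104.7 294.2] 89.0 pca ang -172.5
bar grip 109 mean [533.   -6.5  35.5] rect [533.6  -6.3] [50.1 15.7] 8.0 pca ang -172.5
stand base 1977 mean [628.3 235.9   9.4] rect [636. 243.] [277.2 177.4] 0.6 pca ang 178.6
plate top a 312 mean [556.6 232.5 127.3] rect [557.7 233. ] [ 24.8 101.1] 0.1 pca ang -91.7
plate a 631 mean [570.6 231.  100. ] rect [573.  232.4] [ 55.4 102.4] 0.1 pca ang -90.9
plate top b 284 mean [659.7 229.4 128. ] rect [661.4 229.5] [99.2 25.3] 89.4 pca ang -91.5
plate b 527 mean [673.1 228.3 102.3] rect [676.7 229.5] [100.3  55.9] 89.4 pca ang -91.4
[558.  242.6 119. ]
[653.  233.9 119. ]
```

View pics/crop1.png

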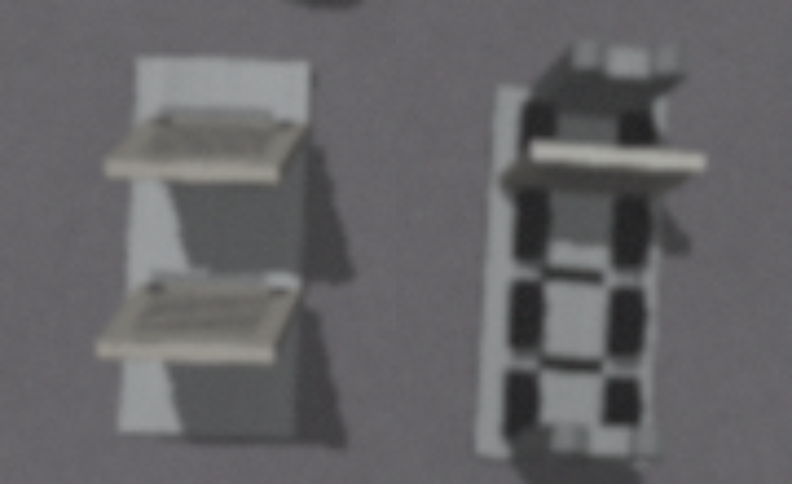

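The crop shows that both white plates on the stand are the right ones (a is the lower, b the upper). The rack's free slots are slot0 and slot1, with plate_c in the far slot.

Run:
```python
from h import *
np.set_printoptions(precision=1,suppress=True)
X=np.load("X.npy");yaw=np.radians(-1.6);c,s=np.cos(yaw),np.sin(yaw)
k=np.radians(25)
for n,v0,v1 in(("a",155,190),("b",118,150)):
    p=X[v0:v1,190:260].reshape(-1,3);p=p[(p[:,2]>40)&(p[:,2]<150)&(np.abs(p[:,1]-231)<45)]
    sx=p[:,0]*c+p[:,1]*s; sy=-p[:,0]*s+p[:,1]*c
    N=sx*np.cos(k)+p[:,2]*np.sin(k); U=-sx*np.sin(k)+p[:,2]*np.cos(k)
    h,e=np.histogram(N,np.arange(N.min()//1,N.max()+1,1));i=h.argmax();f=np.median(N[abs(N-e[i])<3])
    top=(N<f-2)&(N>f-9);ut=np.median(U[top]) 
    m=abs(N-f)<2.5;A=np.c_[p[m][:,1:],np.ones(m.sum())];print("plane fit x=..y+..z",np.linalg.lstsq(A,p[m][:,0],rcond=None)[0])
    N0=f-5;
    def w(Nv,Uv):
        x=Nv*np.cos(k)-Uv*np.sin(k);z=Nv*np.sin(k)+Uv*np.cos(k);return x,z
    x,z=w(N0,ut);yc=-558*s*0+231  
    print(n,"face N",f,"U top",ut,np.percentile(U[top],[5,95]),"U range",np.percentile(U,[1,99]),"top centre (stand x,z)",x,z,"z max",np.percentile(p[:,2],99))
    for b in(18,):
        g=w(N0,ut-b);t=w(N0,ut-b-19)
        for nm,q in(("grasp",g),("tcp",t)):print(nm,"stand",q,"stand y",np.median(sy))
    for ym in(235,):pass
```

```text
plane fit x=..y+..z [  0.   -0.5 612.6]
a face N 554.4478126303433 U top -106.16228501579887 [-109.7 -101.9] U range [-213.5 -100.7] top centre (stand x,z) 542.8349515129319 135.9909738916424 z max 142.51211427642025
grasp stand (np.float64(550.4420802242645), np.float64(119.6774337249827)) stand y 246.90365799945687
tcp stand (np.float64(558.4718271973378), np.float64(102.45758577128635)) stand y 246.90365799945687
plane fit x=..y+..z [  0.   -0.5 716.9]
b face N 648.7600870954661 U top -150.31103912400278 [-153.6 -146.2] U range [-256.5 -145.1] top centre (stand x,z) 646.9689699930373 135.8367037506729 z max 140.58695378271838
grasp stand (np.float64(654.5760987043699), np.float64(119.52316358401322)) stand y 250.98263933020837
tcp stand (np.float64(662.6058456774432), np.float64(102.30331563031686)) stand y 250.98263933020837
```

Emit:
send_rows:
  targets:
    - [[0, 0, -0.085, 0.17, -0.165, 0, -0.1], [0, 0, -0.085, 0.17, -0.165, 0, -0.1], [0, 0, -0.085, 0.17, -0.165, 0, -0.1], [0, 0, -0.085, 0.17, -0.165, 0, -0.1], [0, 0, -0.085, 0.17, -0.165, 0, -0.1], [0, 0, -0.085, 0.17, -0.165, 0, -0.1], [0, 0, -0.085, 0.17, -0.165, 0, -0.1], [0, 0, -0.085, 0.17, -0.165, 0, -0.1], [0, 0, -0.085, 0.17, -0.165, 0, -0.1], [-0.0026, -0.0926, 0, 0, 0, 0, -0.1], [-0.0026, -0.0926, 0, 0, 0, 0, -0.1], [-0.0026, -0.0926, 0, 0, 0, 0, -0.1]]
  grip_force: 25

```text
time_s: 2.5
ee_pos: [529.3, 232.8, 214.7]
ee_rot: [154.6, -0.1, 88.3]
force: [0.2, -0.9, -1.4]
gripper_width: 49.8
gripper_force: 0.0
```

Emit:
send_rows:
  targets:
    - [[0, 0, 0, 0.01, 0, -0.2, -0.1], [0, 0, 0, 0.042, 0, -0.09, -0.1], [0, 0, 0, 0.042, 0, -0.09, -0.1], [0, 0, 0, 0.042, 0, -0.09, -0.1], [0, 0, 0, 0.042, -0.004, -0.09, -0.1], [0, 0, 0, 0, 0, 0, 0.3], [0, 0, 0, 0, 0, 0, 0.6], [0, 0, 0, 0, 0, 0, 1], [0, 0, 0, 0, 0, 0, 1], [0, 0, 0, 0, 0, 0, 1], [0, 0, 0, 0, 0, 0, 1]]

```text
time_s: 3.6
ee_pos: [566.0, 233.2, 104.0]
ee_rot: [154.7, -0.1, 88.5]
force: [3.9, -1.3, 2.1]
gripper_width: 9.9
gripper_force: 25.0
```

Emit:
send_rows:
  targets:
    - [[0, 0, 0, -0.045, 0, 0.095, 1], [0, 0, 0, -0.045, 0, 0.095, 1], [0, 0, 0, -0.045, 0, 0.095, 1], [0, 0, 0, -0.045, 0, 0.095, 1], [0, 0, 0, -0.045, 0, 0.095, 1], [0.0026, 0.0926, 0, 0, 0, 0.1, 1], [0.0026, 0.0926, 0, 0, 0, 0.1, 1], [0.0026, 0.0926, 0, 0, 0, 0.1, 1], [0, 0, -0.005, 0, -0.2, 0, 1], [0, 0, -0.005, 0, -0.24, 0, 1], [0, 0, -0.005, 0, -0.24, 0, 1], [0, 0, -0.005, 0.02, -0.24, 0, 1]]

```text
time_s: 4.8
ee_pos: [521.9, 47.0, 256.8]
ee_rot: [-180.0, 0.0, 86.6]
force: [1.0, -0.2, -2.6]
gripper_width: 9.9
gripper_force: 25.0
```

Emit:
send_rows:
  targets:
    - [[0, 0, -0.004, 0.02, -0.24, 0, 1], [0, 0, -0.004, 0.02, -0.24, 0, 1], [0, 0, 0, 0.02, -0.24, 0, 1], [0, 0, 0, 0.02, -0.24, 0, 1], [0, 0, 0, 0.02, -0.24, 0, 1], [0, 0, 0, 0, -0.24, 0, 1], [0, 0, 0, 0, -0.24, 0, 1], [0, 0, 0, 0, 0, 0, 1], [0, 0, 0, 0, 0, 0, 1]]

```text
time_s: 5.7
ee_pos: [542.2, -288.1, 256.2]
ee_rot: [-179.9, -0.1, 85.8]
force: [-0.1, 0.2, -1.6]
gripper_width: 10.0
gripper_force: 25.0
```

```bash
cat >> h.py <<'E'
def cloud(cam,d):
    vv,uu=np.mgrid[0:400,0:640];return W(cam,np.c_[uu.ravel(),vv.ravel()],d.ravel()).reshape(400,640,3)
E
python3 - <<'E'
from h import *
np.set_printoptions(precision=1,suppress=True)
im,d=save("side","s1");X=cloud("side",d)
T=env.state()["ee_pos"];p=X[(d>0)&(abs(X-T)<[40,70,120]).all(2)] if 0 else X[(d>0)&(np.abs(X[...,0]-T[0])<30)&(np.abs(X[...,1]-T[1])<70)&(X[...,2]>165)&(X[...,2]<225)]
y=np.radians(-4.1);n=np.array([np.cos(y),np.sin(y)]);t=np.array([-n[1],n[0]])
q=p-T;N=q[:,:2]@n;Tt=q[:,:2]@t
for nm,v in(("N",N),("T",Tt),("z",p[:,2])):print(nm,np.percentile(v,[1,5,50,95,99]))
m=abs(N-np.median(N))<6;A=np.c_[Tt[m],q[m][:,2],np.ones(m.sum())];print("N = a T + b z + c:",np.round(np.linalg.lstsq(A,N[m],rcond=None)[0],3))
print(len(p))
cv2.imwrite("pics/s1c.png",cv2.resize(im[80:330,300:540,::-1],None,fx=2.4,fy=2.4))
E
```

```text
N [-7.6 -7.  -5.3 -3.2  2.1]
T [-51.9 -50.9  -6.7  42.1  46.4]
z [173.5 176.3 199.9 222.8 224.6]
N = a T + b z + c: [-0.  -0.  -5.4]
640
```

View pics/s1c.png

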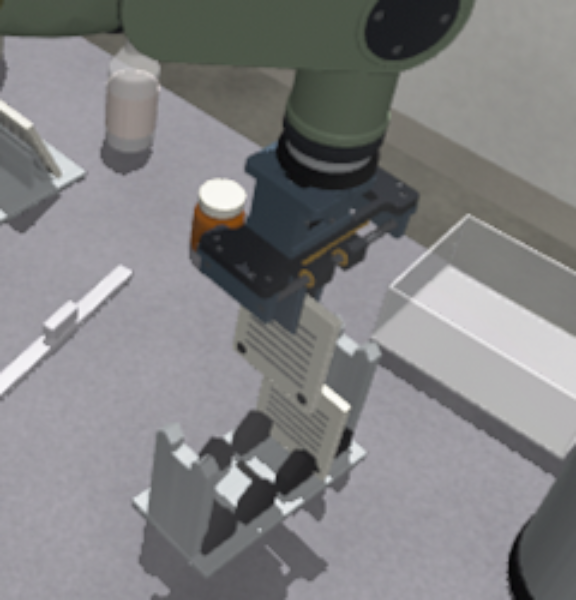

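Emit:
send_rows:
  targets:
    - [[0, 0, 0, 0.0125, 0.015, -0.1, 1], [0, 0, 0, 0, 0, -0.2, 1], [0, 0, 0, 0, 0, -0.2, 1], [0, 0, 0, 0, 0, -0.1, 1], [0, 0, 0, 0, 0, -0.05, 1], [0, 0, 0, 0, 0, -0.05, 1], [0, 0, 0, 0, 0, 0, 1]]

```text
time_s: 6.45
ee_pos: [545.4, -283.7, 116.7]
ee_rot: [-180.0, -0.0, 86.0]
force: [-0.4, 1.2, -1.2]
gripper_width: 10.3
gripper_force: 25.0
```

Emit:
send_rows:
  targets:
    - [[0, 0, 0, 0, 0, -0.03, 1], [0, 0, 0, 0, 0, -0.03, 1], [0, 0, 0, 0, 0, -0.025, 1], [0, 0, 0, 0, 0, -0.02, 1], [0, 0, 0, 0, 0, 0, 1]]

```text
time_s: 6.95
ee_pos: [544.9, -284.3, 95.3]
ee_rot: [-179.9, -0.0, 85.9]
force: [0.6, 0.4, -1.8]
gripper_width: 9.8
gripper_force: 25.0
```

Push gently to contact, then release to about 35 mm opening and retreat.

Emit:
send_rows:
  targets:
    - [[0, 0, 0, 0, 0, -0.007, 1], [0, 0, 0, 0, 0, -0.005, 1], [0, 0, 0, 0, 0, 0, 0.7], [0, 0, 0, 0, 0, 0, 0.4], [0, 0, 0, 0, 0, 0, 0.2], [0, 0, 0, 0, 0, 0, 0.2], [0, 0, 0, 0, 0, 0.1, 0.2], [0, 0, 0, 0, 0, 0.2, 0.2], [0, 0, 0, 0, 0, 0.2, 0.2], [0, 0, 0, 0, 0, 0.2, 0.2], [0, 0, 0, 0, 0, 0, 0.2]]

```text
time_s: 8.05
ee_pos: [548.1, -285.9, 240.4]
ee_rot: [179.3, 0.3, 85.9]
force: [0.2, 0.0, 0.5]
gripper_width: 36.5
gripper_force: 0.0
```

Emit:
send_rows:
  targets:
    - [[0, 0, 0.005, 0.04, 0.23, 0, 0], [0, 0, 0.005, 0.04, 0.24, 0, 0], [0, 0, 0.005, 0.04, 0.24, 0, 0], [0, 0, 0.005, 0.04, 0.24, 0, -0.1], [0, 0, 0.005, 0.04, 0.24, 0, -0.1], [0, 0, 0.003, 0.04, 0.24, 0, -0.1], [-0.0013, -0.0463, 0, 0.04, 0.24, 0, -0.1], [-0.0013, -0.0463, 0, 0.04, 0.24, 0, -0.1], [-0.0013, -0.0463, 0, 0.04, 0.24, 0, -0.1], [-0.0013, -0.0463, 0, 0.04, 0.24, 0, -0.1], [-0.0013, -0.0463, 0, 0.04, 0.18, -0.05, -0.1], [-0.0013, -0.0463, 0, 0, 0, -0.05, -0.1]]

```text
time_s: 9.25
ee_pos: [633.8, 234.5, 213.1]
ee_rot: [154.7, -0.1, 88.7]
force: [-0.8, -0.6, 0.3]
gripper_width: 50.3
gripper_force: 0.0
```

Run:
```python
from h import *
np.set_printoptions(precision=1,suppress=True)
im,d=save("top","t2");X=cloud("top",d)
s=env.state();print(s["ee_pos"],s["ee_rot"])
for nm,x0,x1 in(("a slot1",528,562),("c",585,618)):
    m=(d>0)&(X[...,0]>x0)&(X[...,0]<x1)&(abs(X[...,1]+288)<75)&(X[...,2]>115)&(X[...,2]<140)
    p=X[m];print(nm,len(p),cv2.minAreaRect(p[:,:2].astype(np.float32)),np.median(p[:,2]))
```

```text
[628.7 231.2 208.3] [155.3   0.2  88.6]
a slot1 183 ((544.400146484375, -284.39581298828125), (98.46587371826172, 10.879387855529785), 86.19169616699219) 129.1360235075295
c 187 ((600.4747924804688, -292.89141845703125), (99.66667175292969, 11.233480453491211), 86.29019927978516) 129.16085456395578
```

Emit:
send_rows:
  targets:
    - [[0, 0, 0, 0, 0, 0, -0.1], [0, 0, 0, 0, 0, 0, -0.1]]

```text
time_s: 9.5
ee_pos: [634.0, 229.2, 214.3]
ee_rot: [155.0, -0.0, 88.4]
force: [0.1, -0.2, 0.3]
gripper_width: 50.3
gripper_force: 0.0
```

Emit:
send_rows:
  targets:
    - [[0, 0, 0, 0.01, -0.01, -0.19, -0.1], [0, 0, 0, 0.042, 0, -0.09, -0.1], [0, 0, 0, 0.042, 0, -0.09, -0.1], [0, 0, 0, 0.042, 0, -0.09, -0.1], [0, 0, 0, 0.042, 0, -0.09, -0.1], [0, 0, 0, 0, 0, 0, 0.3], [0, 0, 0, 0, 0, 0, 0.6], [0, 0, 0, 0, 0, 0, 1], [0, 0, 0, 0, 0, 0, 1], [0, 0, 0, 0, 0, 0, 1], [0, 0, 0, 0, 0, 0, 1]]

```text
time_s: 10.6
ee_pos: [669.7, 227.9, 104.9]
ee_rot: [154.8, -0.0, 88.4]
force: [-0.1, -0.1, 2.7]
gripper_width: 9.6
gripper_force: 25.0
```

Emit:
send_rows:
  targets:
    - [[0, 0, 0, -0.045, 0, 0.095, 1], [0, 0, 0, -0.045, 0, 0.095, 1], [0, 0, 0, -0.045, 0, 0.095, 1], [0, 0, 0, -0.045, 0, 0.095, 1], [0, 0, 0, -0.045, 0, 0.095, 1], [0.0026, 0.0926, 0, 0, 0, 0.1, 1], [0.0026, 0.0926, 0, 0, 0, 0.1, 1], [0.0026, 0.0926, 0, 0, 0, 0.1, 1], [0, 0, -0.005, -0.05, -0.2, 0, 1], [0, 0, -0.005, -0.06, -0.24, 0, 1], [0, 0, -0.005, -0.06, -0.24, 0, 1], [0, 0, -0.005, -0.06, -0.24, 0, 1]]

```text
time_s: 11.8
ee_pos: [577.4, 41.6, 254.4]
ee_rot: [178.8, 0.2, 86.5]
force: [0.0, -0.1, -1.9]
gripper_width: 9.9
gripper_force: 25.0
```

Emit:
send_rows:
  targets:
    - [[0, 0, -0.004, -0.06, -0.24, 0, 1], [0, 0, -0.004, -0.06, -0.24, 0, 1], [0, 0, 0, -0.06, -0.24, 0, 1], [0, 0, 0, -0.06, -0.24, 0, 1], [0, 0, 0, -0.06, -0.24, 0, 1], [0, 0, 0, -0.06, -0.24, 0, 1], [0, 0, 0, -0.06, -0.18, 0, 1], [0, 0, 0, -0.03, 0, 0, 1], [0, 0, 0, 0, 0, 0, 1], [0, 0, 0, 0, 0, 0, 1]]

```text
time_s: 12.8
ee_pos: [488.6, -279.8, 255.0]
ee_rot: [178.7, 0.1, 85.8]
force: [-0.1, 0.4, -1.7]
gripper_width: 9.7
gripper_force: 25.0
```

Run:
```python
from h import *
np.set_printoptions(precision=1,suppress=True)
im,d=save("side","s3");X=cloud("side",d)
T=np.array([488,-284,257.])
print(env.state()["ee_pos"])
p=X[(d>0)&(np.abs(X[...,0]-T[0])<30)&(np.abs(X[...,1]-T[1])<70)&(X[...,2]>164)&(X[...,2]<225)]
y=np.radians(-4.1);n=np.array([np.cos(y),np.sin(y)]);t=np.array([-n[1],n[0]])
for nm,v in(("x",p[:,0]),("y",p[:,1]),("z",p[:,2])):print(nm,np.percentile(v,[1,5,50,95,99]))
q=p-T;N=q[:,:2]@n;Tt=q[:,:2]@t
m=abs(N-np.median(N))<6;A=np.c_[Tt[m],q[m][:,2],np.ones(m.sum())];print("N = a T + b z + c:",np.round(np.linalg.lstsq(A,N[m],rcond=None)[0],3))
```

```text
[ 488.8 -279.6  255.1]
x [480.1 481.  484.5 488.6 489.8]
y [-328.1 -327.2 -286.3 -235.1 -229.4]
z [171.1 174.2 197.7 223.  224.4]
N = a T + b z + c: [-0.  -0.  -5.1]
```

Emit:
send_rows:
  targets:
    - [[0, 0, 0, 0.004, -0.025, -0.1, 1], [0, 0, 0, 0, 0, -0.2, 1], [0, 0, 0, 0, 0, -0.2, 1], [0, 0, 0, 0, 0, -0.1, 1], [0, 0, 0, 0, 0, -0.05, 1], [0, 0, 0, 0, 0, -0.05, 1], [0, 0, 0, 0, 0, 0, 1]]

```text
time_s: 13.55
ee_pos: [489.4, -285.3, 114.7]
ee_rot: [178.7, 0.1, 85.8]
force: [-0.4, -0.8, -1.2]
gripper_width: 9.7
gripper_force: 25.0
```

Emit:
send_rows:
  targets:
    - [[0, 0, 0, 0, 0, -0.03, 1], [0, 0, 0, 0, 0, -0.03, 1], [0, 0, 0, 0, 0, -0.02, 1], [0, 0, 0, 0, 0, -0.015, 1], [0, 0, 0, 0, 0, 0, 1]]

```text
time_s: 14.05
ee_pos: [489.2, -285.9, 95.7]
ee_rot: [178.7, 0.1, 85.8]
force: [0.7, 0.9, -1.6]
gripper_width: 9.9
gripper_force: 25.0
```

Emit:
send_rows:
  targets:
    - [[0, 0, 0, 0, 0, -0.01, 1], [0, 0, 0, 0, 0, -0.005, 1], [0, 0, 0, 0, 0, 0, 0.7], [0, 0, 0, 0, 0, 0, 0.4], [0, 0, 0, 0, 0, 0, 0.2], [0, 0, 0, 0, 0, 0, 0.2], [0, 0, 0, 0, 0, 0.1, 0.2], [0, 0, 0, 0, 0, 0.2, 0.2], [0, 0, 0, 0, 0, 0.2, 0.2], [0, 0, 0, 0, 0, 0.2, 0.2], [0, 0, 0, 0, 0, 0, 0.2]]

```text
time_s: 15.15
ee_pos: [492.0, -287.6, 239.3]
ee_rot: [178.1, 0.5, 85.8]
force: [0.6, 0.2, 0.8]
gripper_width: 36.8
gripper_force: 0.0
```

Emit:
send_rows:
  targets:
    - [[0, 0.0144, -0.087, 0.022, 0.14, 0, -0.1], [0, 0, -0.087, 0.022, 0.14, 0, -0.1], [0, 0, -0.087, 0.022, 0.14, -0.05, -0.1], [0, 0, -0.087, 0.022, 0.14, -0.05, -0.1], [0, 0, -0.087, 0.022, 0.14, -0.05, -0.1], [0, 0, -0.087, 0.022, 0.14, -0.05, -0.1], [0, 0, -0.087, 0.022, 0.14, -0.05, -0.1], [0, 0, -0.087, 0.022, 0.14, -0.05, -0.1], [0, 0, -0.087, 0.022, 0.14, -0.05, -0.1], [0, 0, -0.087, 0.022, 0.14, -0.05, -0.1], [0, 0, 0, 0, 0, 0, -0.1], [0, 0, 0, 0, 0, 0, -0.1]]

```text
time_s: 16.35
ee_pos: [532.8, -5.8, 152.3]
ee_rot: [180.0, 0.4, 7.7]
force: [0.8, -0.2, -1.1]
gripper_width: 50.3
gripper_force: 0.0
```

Run:
```python
from h import *
np.set_printoptions(precision=1,suppress=True)
im,d=save("top","t4");X=cloud("top",d)
s=env.state();print(s["ee_pos"],s["ee_rot"])
for nm,x0,x1 in(("b",472,506),("a slot1",528,562),("c",585,618)):
    m=(d>0)&(X[...,0]>x0)&(X[...,0]<x1)&(abs(X[...,1]+288)<75)&(X[...,2]>115)&(X[...,2]<140)
    p=X[m];print(nm,len(p),cv2.minAreaRect(p[:,:2].astype(np.float32)),np.median(p[:,2]))
ds=np.load("s3_d.npy");X=cloud("side",ds)
p=X[(ds>0)&(abs(X[...,0]-533)<35)&(abs(X[...,1]+6)<25)&(X[...,2]>30)&(X[...,2]<45)];print("grip side",len(p),cv2.minAreaRect(p[:,:2].astype(np.float32)))
p=X[(ds>0)&(abs(X[...,0]-533)<150)&(abs(X[...,1]+6)<50)&(X[...,2]>10)&(X[...,2]<15)];print("bar side",len(p),cv2.minAreaRect(p[:,:2].astype(np.float32)))
```

```text
[533.   -6.3 152.7] [180.    0.4   7.6]
b 180 ((490.95269775390625, -284.4442443847656), (100.94132995605469, 10.812420845031738), 85.96712493896484) 129.58478124577115
a slot1 182 ((544.5180053710938, -284.1834411621094), (98.72511291503906, 10.810104370117188), 85.92893981933594) 129.4931415851235
c 192 ((600.6651611328125, -292.20684814453125), (100.10693359375, 11.745841026306152), 85.8279037475586) 129.13187157689256
grip side 90 ((533.4883422851562, -7.162051200866699), (49.14811325073242, 17.184770584106445), 6.703353404998779)
bar side 352 ((533.4295043945312, -7.659799575805664), (256.7398376464844, 22.877918243408203), 8.549280166625977)
```

Emit:
send_rows:
  targets:
    - [[0, 0, 0, 0, -0.003, -0.2, -0.1], [0, 0, 0, 0, 0, -0.2, -0.1], [0, 0, 0, 0, 0, -0.2, -0.1], [0, 0, 0, 0, 0, -0.08, -0.1], [0, 0, 0, 0, 0, 0, 0.2], [0, 0, 0, 0, 0, 0, 0.4], [0, 0, 0, 0, 0, 0, 1], [0, 0, 0, 0, 0, 0, 1], [0, 0, 0, 0, 0, 0, 1], [0, 0, 0, 0, 0, 0, 1]]
  grip_force: 40

```text
time_s: 17.4
ee_pos: [534.1, -6.7, 18.3]
ee_rot: [180.0, 0.2, 7.5]
force: [-0.9, -1.3, 6.8]
gripper_width: 15.9
gripper_force: 40.0
```

Emit:
send_rows:
  targets:
    - [[0, 0, 0, 0, 0, 0.1, 1], [0, 0, 0, 0, 0, 0.2, 1], [0, 0, 0, 0, 0, 0.24, 1], [0, 0, 0, 0, 0, 0.24, 1], [0, 0, -0.0215, 0.01, -0.15, 0.2, 1], [0, 0, -0.0215, 0.01, -0.2, 0, 1], [0, 0, -0.0215, 0.01, -0.24, 0, 1], [0, 0, -0.0215, 0.01, -0.24, 0, 1], [0, 0, -0.0215, 0.01, -0.24, 0, 1], [0, 0, -0.0215, 0.005, -0.2, 0, 1], [0, 0, 0, 0, -0.14, 0, 1], [0, 0, 0, 0, 0, 0, 1]]

```text
time_s: 18.6
ee_pos: [543.5, -292.1, 211.8]
ee_rot: [179.9, 0.4, -4.3]
force: [0.3, 0.7, -2.6]
gripper_width: 15.6
gripper_force: 40.0
```

Emit:
send_rows:
  targets:
    - [[0, 0, 0, 0, 0, 0, 1], [0, 0, 0, 0, 0, 0, 1]]

```text
time_s: 18.8
ee_pos: [543.9, -287.4, 212.6]
ee_rot: [-179.9, 0.4, -4.1]
force: [0.4, 0.4, -2.6]
gripper_width: 15.9
gripper_force: 40.0
```

Run:
```python
from h import *
np.set_printoptions(precision=1,suppress=True)
s=env.state();print(s["ee_pos"],s["ee_rot"])
for c in("side","top"):
    im,d=save(c,c+"5");X=cloud(c,d)
    p=X[(d>0)&(abs(X[...,0]-545)<150)&(abs(X[...,0]-545)>60)&(abs(X[...,1]+288)<40)&(X[...,2]>200)&(X[...,2]<226)]
    if len(p)<20: print(c,len(p));continue
    print(c,len(p),cv2.minAreaRect(p[:,:2].astype(np.float32)),p.min(0),p.max(0))
    for lo,hi in((0,545),(545,900)):
        q=p[(p[:,0]>lo)&(p[:,0]<hi)];print(" end",len(q),q.mean(0) if len(q) else "",np.percentile(q,[2,98],axis=0) if len(q) else "")
```

```text
[ 543.9 -287.4  212.6] [-179.9    0.4   -4.1]
side 327 ((543.7469482421875, -287.2278137207031), (20.827919006347656, 256.5875549316406), 86.3657455444336) [ 415.7 -295.1  200.4] [ 672.2 -269.2  209.6]
 end 293 [ 448.9 -282.2  206. ] [[ 416.1 -292.6  201. ]
 [ 483.3 -270.9  208.9]]
 end 34 [ 627.7 -287.9  205.4] [[ 606.2 -293.5  202.6]
 [ 662.  -284.3  208.2]]
top 190 ((644.3804321289062, -292.8467712402344), (20.715524673461914, 54.62568283081055), 85.3956298828125) [ 617.9 -304.7  200.1] [ 672.2 -281.4  212. ]
 end 0  
 end 190 [ 645.7 -292.7  205.7] [[ 620.  -303.8  201.8]
 [ 671.  -282.1  210.1]]
```

Emit:
send_rows:
  targets:
    - [[0, 0, -0.006, 0.004, -0.006, 0, 1], [0, 0, 0, 0, 0, -0.1, 1], [0, 0, 0, 0, 0, -0.07, 1], [0, 0, 0, 0, 0, -0.03, 1], [0, 0, 0, 0, 0, -0.02, 1], [0, 0, 0, 0, 0, 0, 1]]

```text
time_s: 19.5
ee_pos: [545.2, -289.5, 169.0]
ee_rot: [180.0, 0.3, -4.6]
force: [1.3, -0.3, -2.5]
gripper_width: 15.8
gripper_force: 40.0
```

Run:
```python
from h import *
im,d=save("side","s6")
print(env.state()["ee_pos"],env.state()["force"])
im2,_=save("top","t6")
A=cv2.resize(im[160:320,340:480],None,fx=3.5,fy=3.5);B=cv2.resize(im2[120:250,385:455],None,fx=4.31,fy=4.31)
h=min(A.shape[0],B.shape[0]);cv2.imwrite("pics/s6c.png",np.hstack([A[:h],B[:h]])[:,:,::-1])
```

```text
[ 545.37118045 -289.72390068  169.49266684] [ 0.50929887  0.05166476 -2.18093688]
```

View pics/s6c.png

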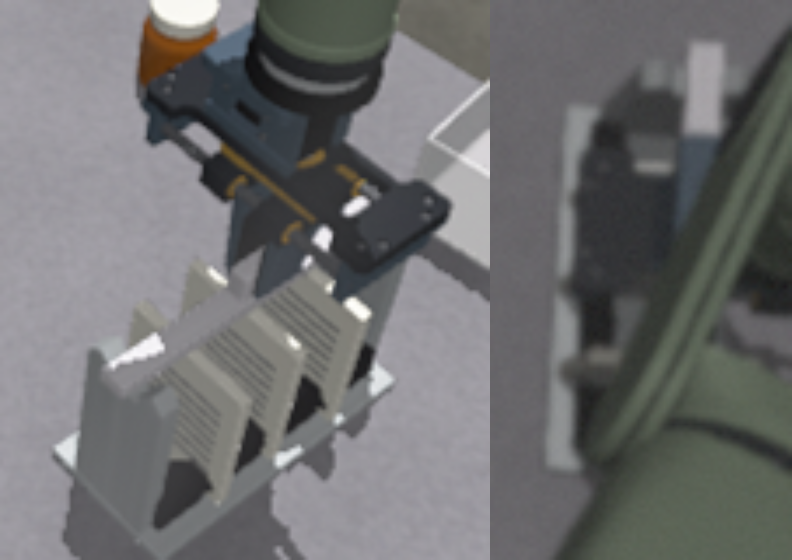

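The bar is between the cheeks of both posts, with no contact force. I'll lower it the last 11 mm.

Emit:
send_rows:
  targets:
    - [[0, 0, 0, 0, 0, -0.02, 1], [0, 0, 0, 0, 0, -0.015, 1], [0, 0, 0, 0, 0, -0.01, 1], [0, 0, 0, 0, 0, -0.01, 1], [0, 0, 0, 0, 0, 0, 1]]

```text
time_s: 20.1
ee_pos: [545.0, -289.8, 158.4]
ee_rot: [180.0, 0.3, -4.7]
force: [-1.6, 0.4, -0.8]
gripper_width: 15.9
gripper_force: 39.9
```

Emit:
send_rows:
  targets:
    - [[0, 0, 0, 0, 0, -0.004, 1], [0, 0, 0, 0, 0, 0, 0.5], [0, 0, 0, 0, 0, 0, 0.2], [0, 0, 0, 0, 0, 0, 0], [0, 0, 0, 0, 0, 0, 0], [0, 0, 0, 0, 0, 0.1, 0], [0, 0, 0, 0, 0, 0.2, 0], [0, 0, 0, 0, 0.15, 0.1, 0], [0, 0, 0, 0, 0.24, 0, 0], [0, 0, 0, 0, 0.24, 0, 0], [0, 0, 0, 0, 0.24, 0, 0], [0, 0, 0, 0, 0.24, 0, 0]]

```text
time_s: 21.3
ee_pos: [544.8, -66.0, 237.3]
ee_rot: [180.0, 0.3, -4.7]
force: [0.5, 0.7, 0.0]
gripper_width: 45.6
gripper_force: 0.0
```

Run:
```python
from h import *
np.set_printoptions(precision=1,suppress=True)
im,d=save("top","t7");X=cloud("top",d)
y=np.radians(-4.1);n=np.array([np.cos(y),np.sin(y)]);t=np.array([-n[1],n[0]])
q=(X[...,:2]-[544.7,-288.2]);a=q@n;b=q@t;z=X[...,2]
m=(d>0)&(abs(a)<140)&(abs(b)<25)&(z>143)&(z<158)&((abs(a)<95)|(abs(a)>120))
P_=X[m];print(cv2.minAreaRect(np.c_[a[m],b[m]].astype(np.float32)))
for lo,hi in((-135,-119),(-95,-40),(40,95),(119,135)):
    k=m&(a>lo)&(a<hi)&(abs(b)<14);print(lo,k.sum(),np.median(b[k]),np.median(z[k]))
m=(d>0)&(abs(a)<40)&(abs(b)<15)&(z>168)&(z<185);print("grip",cv2.minAreaRect(np.c_[a[m],b[m]].astype(np.float32)),np.median(z[m]))
s=im[125:240,385:460];im2,_=save("side","s7")
A=cv2.resize(im2[180:340,340:480],None,fx=3.5,fy=3.5);B=cv2.resize(s,None,fx=4.87,fy=4.87);h=min(len(A),len(B))
cv2.imwrite("pics/f.png",np.hstack([A[:h],B[:h]])[:,:580+200,::-1])
```

```text
((-0.09174346923828125, -0.6620683670043945), (21.302928924560547, 255.20364379882812), 89.64998626708984)
-135 26 0.9575700983027597 153.07094376325028
-95 185 0.8324007852944958 151.8368692887332
40 179 -1.140840666422583 151.94420908980547
119 24 -1.2836372947242412 151.32271754141453
grip ((-0.40412139892578125, -1.2374839782714844), (16.14015769958496, 49.544593811035156), 89.30271911621094) 175.4966204040605
```

View pics/f.png

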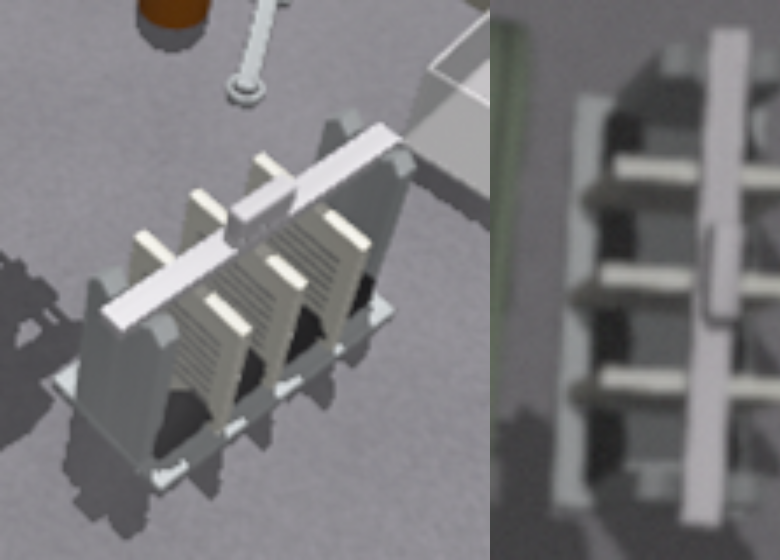

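The bar lies flat in both notches (top at 152 mm, centred, about 0.01 rad off line), and all three plates stand in their slots.

```bash
python3 -c "
from workcell import env
print(env.job_done())"
```

```text
the job is handed in; nothing more can be done
None
```

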